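# Dig out the spare water filter and lock it into the coffee machine dock

## Task

Change the coffee machine's water filter: first set out everything that lies over and around the spare filter cartridge in the grey supplies bin on the wooden serving tray, every tin, carton and jar inside its rim. Then lift the filter from the bottom of the bin, lay it in the cradle of the dock's carriage, push the carriage fully home under the hood, and last turn the lock collar clockwise until its pointer is at the broad locked mark. Leave the sugar jar where it is.

Things in the scene. Friction and masses are not known exactly. Their poses are not given: they have to be found in the camera images.
- tin_a: square aluminium tea tin, 46 x 46 mm and 44 mm high, with a thin dark band; origin at its centre, z up. One of the goods in the bin; about 0.1 to 0.2 kg. Always present; it starts standing on top of the filter cartridge.
- tin_b: square aluminium tea tin, 46 x 46 mm and 44 mm high, with a thin dark band; origin at its centre, z up. One of the goods in the bin; about 0.1 to 0.2 kg; absent in some runs. If present it starts standing on the other half of the filter cartridge.
- carton_a: plain cardboard carton of tea bags, 42 mm (x) by 58 mm (y) and 46 mm high; origin at its centre, z up. One of the goods in the bin; about 0.1 to 0.2 kg; absent in some runs.
- carton_b: plain cardboard carton of tea bags, 42 mm (x) by 58 mm (y) and 46 mm high; origin at its centre, z up. One of the goods in the bin; about 0.1 to 0.2 kg; absent in some runs.
- jar: square amber glass jar 44 x 44 mm with a round 40 mm brass cap, 48 mm high in all (glass body the lower 38 mm, cap the upper 10 mm); origin 24 mm above its underside, at its centre, z up. One of the goods in the bin; about 0.1 to 0.2 kg; absent in some runs.
- filter: the water filter cartridge: a flat white plastic bar, 110 mm long (its x), 26 mm wide (y), 16 mm thick (z), two grey bands round it, 120 g. Both ends are alike. Origin at its centre. It starts flat on the floor of the bin under the tins.
- bin: grey open supplies bin, fixed to the table, outside 270 mm (x) by 260 mm (y), 60 mm high, walls and floor 5 mm thick. Origin at the centre of its underside on the table.
- tray_in (a point): centre of the inner floor of the light wooden serving tray (fixed to the table); floor 6 mm above the table; inside 300 mm (x) by 130 mm (y), rim 14 mm above the floor and 6 mm thick. x runs along the long side, z up.
- dock: white filter dock, fixed. x runs from its open end (nearer the robot) to the hood; origin on the table, on its centre line. Base plate 110 mm wide, x = -175 to +110 mm, 12 mm high. Hood: a box over x = -10 to +110 mm, 110 mm wide, roof 85 mm above the table, open in front, so that carriage and filter slide in under it (75 mm clear). The lock collar sits on the roof at x = 50 mm.
- cradle (a point): centre of the carriage's cradle floor, 30 mm above the table; moves along; x = the way in. Takes the filter lengthwise along x: inside 120 mm long between end walls 12 mm high, 36 mm wide between cheeks 14 mm high. The cheeks stand only 30 to 60 mm from the centre towards each end: the middle 60 mm is open at both sides for fingers, over a floor 70 mm wide.
- handle (a point): centre of the top edge of the carriage's handle, 90 mm above the table and 80 mm in front (-x) of the cradle centre: an upright black plate 12 mm thick (x), 36 mm wide (y). Moves with the carriage; x = the way in. Pinch its top part from above and push along x.
- carriage (a joint): how far the carriage is slid in, m: 0 fully out, 0.09 fully home against its stop under the hood. Starts between 0 and 0.015. Stays where it is left; slides with about 2 N of friction.
- collar_mid (a point): point on the axis (vertical) of the black lock collar, at half its height, 99 mm above the table; turns with the collar. The collar is 24 mm high, standing from 87 to 111 mm, and a round 47 mm body; two flat grip pads stand on its sides at +y and -y of this frame, 50 mm apart over their outsides and 24 mm wide (x). A pointer lug sticks out to 41 mm radius at -x of this frame.
- collar (a joint): angle of the lock collar, rad, grows clockwise seen from above: 0 with the pointer lug towards the open end of the dock (at the thin mark), 1.35 with the lug at the broad black locked mark on the roof, 1.40 at its hard stop. Starts between 0 and 0.2. Stays where it is left; about 0.06 N m of friction.
- sugar_jar: bystander: round glass sugar jar with a wooden cap, 68 mm across, 100 mm high, standing beyond the tray. Leave alone.

How it is judged:
By the outcome, as a careful person would: the job done as asked, in the order asked, and still so for the second after the job is handed in, with the robot touching nothing.
Of tin_b, carton_a, carton_b, jar only 2 to 4 are there at a start; the rules pass over those that are not, and their reading is None.
At some moment in a run one of tin_a, tin_b, carton_a, carton_b, jar may be knocked a few centimetres aside while the robot is not near it.
Once in a run the grip may slacken for a moment while it holds something.
It also fails if it takes over 210 s, if anything falls off the work surface, if the arm or the gripper's body presses on something with over 40 N, if the wrist force passes 120 N, or if a joint passes its speed limit or range.

## Robot

A 6-joint arm with a two-finger parallel gripper is mounted at the origin on the work surface. World frame = base frame: x ahead of the robot, y to its left, z up, the work surface at z = 0. Lengths are in m, angles in rad, forces in N, time in s.
With the tool pointing down it reaches from about 0.275 to 0.75 m from the base axis. Payload 10.2 kg.
Tool frame: the origin (TCP) lies at the very end of the fingers, on their centre line; the grasp point (between the pads) lies 19 mm behind it; z points along the fingers, y is the line along which they close (so a half turn about z gives the same grasp; the last joint's range is limited). The gripper opens to 85 mm and grips with 20 to 120 N. Pads are 22 mm wide; open, the fingers measure 114 mm over their backs; the gripper's body (76 mm by 85 mm) begins 54 mm behind the grasp point. The pads swing forward as they close: fully open they stand 13 mm farther back than shut.
Start: joints at [1.105, 0.313, 1.498, -0, 1.331, -0.223], TCP at [0.126, 0.51, 0.231] pointing down, gripper open.
Joint ranges: [-2.94, 2.94], [-0.97, 2.17], [0.19, 2.56], [-1.23, 4.37], [0.02, 3.11], [-2.88, 2.88]. Speed limits (rad/s): [2.39, 2.39, 3.01, 3.14, 3.14, 3.14].

## Interface

Orientations are given as [roll, pitch, yaw] about the fixed x, y, z axes, in that order (R = Rz(yaw) Ry(pitch) Rx(roll)).
In Python, from plant import bot gives the robot as it stands.
- The arm moves only by the tool move_arm, never from a script. Its arguments are lists of equal length, an entry for each row: "offset": the shift along the tool's x, y, z in cm, a list of three; "angular": the turn, a rotation vector about the tool's x, y, z in degrees, a list of three; "jaw": the finger opening in cm, from 0 to 8.54. A call has 1 to 8 rows; each row shifts and turns the commanded pose from where the row before left it, along the tool's axes as they then stand; what a row does not reach is not made up. A row lasts 1/12 s, in which the tool goes at most 41.7 mm and 7.16 degrees, less where a joint would pass 70% of its speed; a pose out of reach is approached as far as the arm can. A call with a gripper value outside its range is refused whole. The fingers move at their own pace and stop on an object; "force" is the grip in N (left out, the last holds). Time passes only in rows, so rows that do not move let the fingers close. It gives the time, the measured TCP pose, the force, the opening and the grip force at its end, in the units of the state.
- bot.observe(): the state, without advancing time (a new reading comes with each control period).
- bot.capture(name): name is "side" or "top"; returns a dict with "frame" (384x512x3 uint8, blue, green, red), "range_z" (384x512 float32, m along the optical axis (not along the pixel's ray), 0 where there is no reading), "K" (3x3 intrinsics, pixels), "world_to_cam" (4x4, takes a point from world to camera coordinates). Camera axes: x right, y down, z forward; pixel columns grow to the right and rows downward; lengths in m; the calibration is good to about 2 mm. A picture is of the moment at which its call begins.
- bot.job_done(): hands the job in; it is judged then, once.
The state is a dict: "clock": time; "joint_pos": joint angles; "dq": joint speeds; "effort": joint torques, N m; "ee_pos": TCP position; "orientation": TCP orientation; "contact_force": force on the tool from outside, world axes, zero at the start; "torque": the same for the moment, N m; "width": finger opening in m; "gripper_force": force on a finger pad.
Only numpy, scipy, OpenCV 4.12 (cv2) and the standard library are available. Lean on these libraries where they do the work, as an engineer would, in place of code of your own. Each camera call takes 0.05 s, during which the arm holds its last target. There are 200 camera calls.

## Working session

There is one attempt and no reset: what is moved stays moved. The work goes in short steps, Python scripts to look and compute and a tool call to move; the robot and the scene stay as the last step left them, time stands still between calls to the robot, and variables do not carry over. Pictures are saved under pics/ and viewed, at most 14 in all, crops included, and the job is handed in when it is done.

Besides the shell and the picture viewer there is one more tool, called after "Request:" as name(argument=value, ...), one argument or row to a line, values as JSON. move_arm: Moves the arm, as the interface text tells. Its arguments: {"type":"object","properties":{"offset":{"type":"array"},"angular":{"type":"array"},"jaw":{"type":"array"},"force":{"type":"number"}},"required":["offset","angular","jaw"]}

```bash
ls; mkdir -p pics
python3 - <<'E'
from plant import bot
import cv2,numpy as np
print(bot.observe())
for n in("top","side"):
    c=bot.capture(n);cv2.imwrite(f"pics/{n}0.png",c["frame"]);np.savez(f"{n}0.npz",**c);print(n,c["K"],c["world_to_cam"])
E
```

```text
pics
{'clock': 0.0, 'joint_pos': array([ 1.10460328e+00,  3.13443025e-01,  1.49845189e+00, -1.71961723e-05,
        1.33101553e+00, -2.23409108e-01]), 'dq': array([ 0.00011342, -0.00025237, -0.00042025, -0.00068673,  0.000506  ,
        0.00058475]), 'effort': array([ 9.44975750e-05, -4.12250519e+01, -2.59749484e+01, -1.45067852e-04,
        4.00786987e-03,  4.68007798e-06]), 'ee_pos': array([0.12611042, 0.50935279, 0.23073308]), 'orientation': array([-3.14030392e+00, -2.75678380e-04,  2.89881263e+00]), 'contact_force': array([-0.33317484, -0.70991933,  0.6408794 ]), 'torque': array([0.01156683, 0.02042978, 0.03023531]), 'gripper_force': 0.0, 'width': 0.08538419697257404}
top [[353.03605031   0.         256.21774385]
 [  0.         353.03605031 187.83634564]
 [  0.           0.           1.        ]] [[ 0.04995494 -0.99874883  0.00229691  0.00168744]
 [-0.97475334 -0.0492556  -0.21778386  0.57455724]
 [ 0.21762451  0.00864046 -0.97599432  0.91663804]
 [ 0.          0.          0.          1.        ]]
side [[350.84408105   0.         254.07990457]
 [  0.         350.84408105 193.13126646]
 [  0.           0.           1.        ]] [[ 0.97712145 -0.21196028  0.01750737 -0.52600516]
 [-0.11039808 -0.57583733 -0.81007631  0.1501123 ]
 [ 0.1817854   0.78961016 -0.58606302  0.79160704]
 [ 0.          0.          0.          1.        ]]
```

View pics/top0.png

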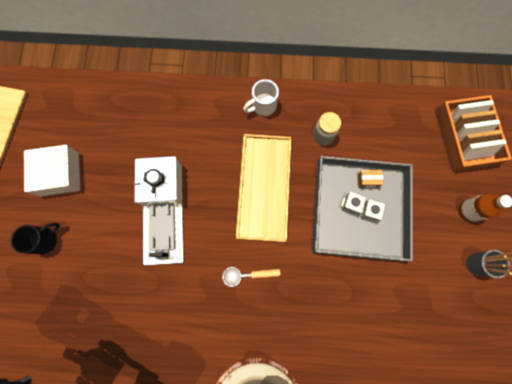

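View pics/side0.png

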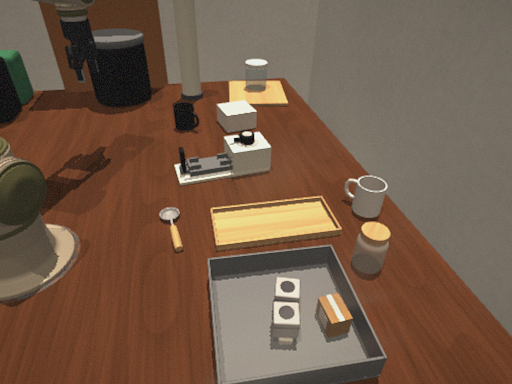

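The top view shows the bin (centre about 364,208) holding two tins (354,203 and 374,210) and one carton (371,178). The tray is at (264,188), and the dock at (160,210) has its hood at (157,180) and handle at (160,254). The sugar jar is at (328,127). I see no amber jar in the bin.

```bash
cat > h.py <<'E'
import numpy as np,cv2
from plant import bot
def world(c):
    z=c["range_z"];K=c["K"];v,u=np.indices(z.shape)
    p=np.stack([(u-K[0,2])/K[0,0]*z,(v-K[1,2])/K[1,1]*z,z],-1)
    T=np.linalg.inv(c["world_to_cam"]);w=p@T[:3,:3].T+T[:3,3];w[z==0]=np.nan
    return w
def rects(w,x0,x1,y0,y1,z0,z1,minn=12):
    m=((w[...,0]>x0)&(w[...,0]<x1)&(w[...,1]>y0)&(w[...,1]<y1)&(w[...,2]>z0)&(w[...,2]<z1)).astype(np.uint8)
    n,l=cv2.connectedComponents(m,connectivity=4);out=[]
    for i in range(1,n):
        p=w[l==i]
        if len(p)<minn:continue
        (c,s,a)=cv2.minAreaRect((p[:,:2]*1000).astype(np.float32))
        r,cc=np.argwhere(l==i).mean(0)
        out.append((len(p),np.round(c,1),np.round(s,1),round(a,1),'z',round(float(np.median(p[:,2]))*1000,1),'px',int(cc),int(r)))
    return out
def px(c,P):
    q=c["world_to_cam"]@np.append(P,1);q=c["K"]@q[:3];return q[:2]/q[2]
E
python3 - <<'E'
from h import *
for n in("top","side"):
    w=world(np.load(n+"0.npz"));print(n)
    for nm,a in dict(bin=(.2,.62,-.5,-.1,.02,.056),binrim=(.2,.7,-.6,-.08,.056,.063),goods=(.28,.6,-.44,-.17,.04,.075),tray=(.3,.65,-.08,.12,.014,.03),floor=(.3,.65,-.08,.12,.003,.012),base=(.3,.7,.2,.4,.008,.017),cradle=(.3,.6,.2,.4,.025,.034),roof=(.3,.7,.2,.4,.08,.09),handle=(.3,.6,.2,.4,.07,.095),collar=(.3,.7,.2,.4,.1,.12)).items():
        for r in rects(w,*a):print(nm,*r)
E
python3 -c "
import cv2
a=cv2.imread('pics/top0.png');b=cv2.imread('pics/side0.png')
c=cv2.resize(a[145:275,125:420],None,fx=2.6,fy=2.6,interpolation=2)
cv2.imwrite('pics/crop0.png',c)"
```

```text
top
bin 146 [ 514.9 -141.2] [  2.7 209.7] 87.5 z 39.4 px 316 213
bin 177 [ 611.6 -296.5] [16.3 58.9] 0.5 z 50.1 px 370 182
bin 403 [ 511.8 -395.3] [  4.7 216.3] 87.6 z 37.8 px 407 220
bin 79 [ 542.2 -228.9] [60.8 30.5] 26.5 z 38.9 px 347 205
bin 92 [ 522.4 -280.2] [61.5 37.7] 29.1 z 40.4 px 366 212
binrim 62 [ 678.5 -566.8] [56.2 26.5] 69.5 z 60.1 px 467 161
binrim 57 [ 673.2 -181.3] [16.7 71.4] 10.6 z 59.9 px 330 157
binrim 253 [ 600.2 -310.9] [187.4 142.4] 87.3 z 59.6 px 395 175
binrim 63 [ 608.2 -146.9] [ 5.3 95.6] 87.6 z 60.0 px 320 179
binrim 399 [ 477.4 -268.8] [260.6 149.1] 87.3 z 59.8 px 365 241
binrim 12 [ 558.8 -560.6] [ 1.9 18.3] 78.1 z 60.1 px 469 203
binrim 16 [ 403.5 -567.2] [ 3.4 23.6] 86.7 z 58.8 px 476 261
goods 550 [ 446.6 -333.7] [151.1 300.2] 39.7 z 58.0 px 396 234
goods 324 [ 549.3 -243.7] [46.9 46.6] 70.8 z 64.9 px 354 202
goods 339 [ 531.5 -296.7] [46.3 47.9] 75.2 z 65.1 px 373 209
tray 418 [542.5   8.5] [141.8 212.8] 89.2 z 20.1 px 262 211
tray 187 [344.5  -6.5] [18.8 80.4] 8.4 z 18.4 px 265 272
floor 3052 [546.8   8.3] [130.5 207.1] 89.3 z 6.7 px 263 202
floo
[... 1504 characters left out ...]
22 [332.8  92.7] [40.6 43.1] 67.4 z 6.6 px 169 213
floor 233 [542.3 -60.8] [  8.  215.2] 88.0 z 7.2 px 259 243
floor 17 [349.2 -44.4] [15.8  3.5] 11.1 z 7.9 px 178 249
base 512 [498.7 294.9] [284.4 112.9] 5.8 z 12.1 px 209 174
cradle 12 [527.8 347. ] [ 6.6 16.2] 80.3 z 30.6 px 228 152
cradle 464 [446.2 290.7] [157.   75.9] 8.0 z 29.8 px 207 164
cradle 58 [562.9 250.5] [73.   9.3] 3.7 z 29.3 px 244 166
roof 539 [581.  306.7] [121.3 117.4] 5.7 z 85.0 px 247 144
roof 22 [379.  281.5] [11.4 33.8] 12.8 z 87.0 px 181 152
handle 441 [559.1 305.1] [ 77.2 116.1] 6.5 z 84.7 px 239 146
handle 53 [379.4 282.1] [11.7 36.2] 8.6 z 87.4 px 181 152
collar 135 [580.2 303.2] [50.1 45.3] 61.0 z 110.8 px 246 135
```

View pics/crop0.png

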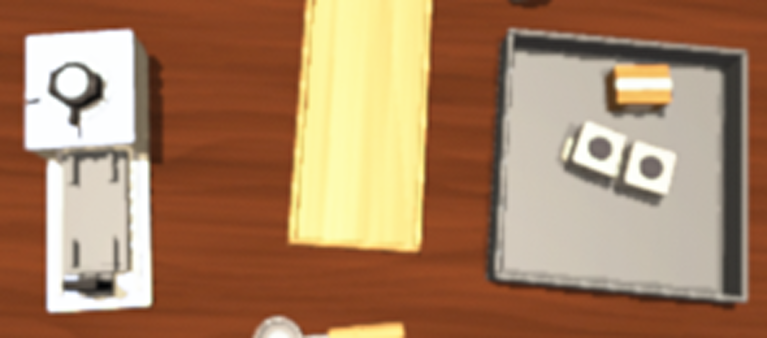

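The crop shows two tins end to end along a tilted filter, whose end peeks out to the left at crop (567,148). The carton is at (640,85). The collar lug points at the thin mark and the carriage is out.

```bash
cat > plan.py <<'E'
import sys,numpy as np,json
from plant import bot
from scipy.spatial.transform import Rotation as R
# args: jaw  x,y,z,yAngle[,jaw[,n]] ... in mm/deg; prints rows (cm, deg)
def plan(wps,jaw=8.5,per=38,adeg=6.8):
    s=bot.observe();p=s["ee_pos"]*1000;r=R.from_euler("xyz",s["orientation"])
    rows=[]
    for w in wps:
        t=np.array(w[:3],float);ya=np.deg2rad(w[3]+90)
        rt=R.from_euler("xyz",[np.pi,0,ya]);jaw=w[4] if len(w)>4 else jaw
        rv=(r.inv()*rt).as_rotvec(degrees=True)
        if abs(rv[2])<150 and len(w)<=6: pass
        n=max(1,int(np.ceil(np.linalg.norm(t-p)/per-.02)),int(np.ceil(np.linalg.norm(rv)/adeg-.05)),w[5] if len(w)>5 else 1)
        for k in range(n):
            d=np.round(r.inv().apply((t-p)/(n-k))/10,2)
            a=np.round((r.inv()*rt).as_rotvec(degrees=True)/(n-k),1)
            p=p+r.apply(d)*10;r=r*R.from_rotvec(a,degrees=True)
            rows.append((d.tolist(),a.tolist(),jaw))
        rows[-1]+=("<-",)
    for i in range(0,len(rows),8):
        b=rows[i:i+8]
        print("offset",json.dumps([x[0] for x in b]));print("angular",json.dumps([x[1] for x in b]));print("jaw",json.dumps([x[2] for x in b]));print()
E
python3 - <<'E'
from h import *
for n in("top","side"):
    w=world(np.load(n+"0.npz"));print(n)
    for nm,a in dict(carton=(.56,.655,-.34,-.25,.045,.057),tray=(.36,.75,-.08,.12,.014,.03),floor=(.36,.75,-.08,.12,.0035,.012),lug=(.45,.65,.25,.36,.092,.125),filt=(.45,.62,-.36,-.19,.014,.026)).items():
        for r in rects(w,*a):print(nm,*r)
from plan import plan
plan([(549,-243,140,-18.5),(549,-243,24,-18.5,8.0)])
E
```

```text
top
carton 313 [ 625.  -295.8] [41.9 58.4] 3.4 z 51.4 px 371 177
tray 656 [592.1   7.8] [141.9 312. ] 89.2 z 20.2 px 264 186
floor 4239 [593.5   7.8] [130.6 300.5] 89.2 z 6.8 px 264 187
lug 318 [575.5 308. ] [50.2 57.5] 57.0 z 111.8 px 153 177
filt 12 [ 608.3 -271. ] [20.2  9.1] 44.9 z 21.2 px 360 184
filt 14 [ 605.4 -306. ] [ 1.1 36.9] 2.9 z 21.8 px 372 186
filt 20 [ 554.9 -219.7] [ 4.7 23.7] 72.1 z 19.8 px 342 201
side
carton 678 [ 625.3 -294.6] [42.3 60.1] 3.4 z 50.7 px 335 309
tray 885 [591.6   8.9] [145.6 311.8] 89.2 z 18.6 px 273 221
floor 3569 [593.2  16.1] [123.2 301.4] 89.0 z 5.9 px 271 220
floor 315 [590.7 -61.3] [  8.3 312.1] 88.5 z 7.3 px 278 240
lug 190 [575.2 307.1] [49. 58.] 54.1 z 109.1 px 245 137
filt 101 [ 605.4 -298.1] [13.1 58.3] 15.8 z 20.1 px 325 324
filt 86 [ 530.  -320.8] [ 7.1 31.8] 78.0 z 20.4 px 286 339
offset [[-2.57, -2.73, 0.4], [-2.76, -2.54, 0.4], [-2.93, -2.34, 0.4], [-3.09, -2.12, 0.4], [-3.24, -1.9, 0.4], [-3.37, -1.66, 0.4], [-3.48, -1.41, 0.4], [-3.57, -1.16, 0.4]]
angular [[-0.0, 0.0, 4.1], [-0.0, 0.0, 4.1], [-0.0, 0.0, 4.1], [-0.0, 0.0, 4.1], [-
[... 310 characters left out ...]
4.1], [-0.0, 0.0, 4.1], [-0.0, 0.0, 4.1], [-0.0, 0.0, 4.1], [-0.0, 0.0, 4.1], [-0.0, 0.0, 4.1], [-0.0, 0.0, 4.1], [-0.0, 0.0, 4.1]]
jaw [8.5, 8.5, 8.5, 8.5, 8.5, 8.5, 8.5, 8.5]

offset [[-3.55, 1.21, 0.39], [-3.45, 1.46, 0.4], [-3.34, 1.71, 0.39], [-3.21, 1.95, 0.4], [-3.06, 2.17, 0.39], [-2.89, 2.39, 0.4], [-2.72, 2.59, 0.39], [-0.0, 0.0, 2.9]]
angular [[-0.0, 0.0, 4.1], [-0.0, 0.0, 4.1], [-0.0, 0.0, 4.2], [-0.0, 0.0, 4.1], [-0.0, 0.0, 4.2], [-0.0, 0.0, 4.1], [-0.0, 0.1, 4.2], [-0.0, -0.0, -0.0]]
jaw [8.5, 8.5, 8.5, 8.5, 8.5, 8.5, 8.5, 8.0]

offset [[-0.0, 0.0, 2.9], [-0.0, 0.0, 2.9], [-0.01, 0.0, 2.9]]
angular [[-0.0, -0.0, -0.0], [-0.0, -0.0, -0.0], [-0.0, -0.0, -0.0]]
jaw [8.0, 8.0, 8.0]
```

Request:
move_arm(
  offset=[
    [-2.6,-2.7,0.4],
    [-2.8,-2.5,0.4],
    [-2.9,-2.3,0.4],
    [-3.1,-2.1,0.4],
    [-3.2,-1.9,0.4],
    [-3.4,-1.7,0.4],
    [-3.5,-1.4,0.4],
    [-3.6,-1.2,0.4],
  ],
  angular=[
    [0,0,4.1],
    [0,0,4.1],
    [0,0,4.1],
    [0,0,4.1],
    [0,0,4.1],
    [0,0,4.1],
    [0,0,4.1],
    [0,0,4.1],
  ],
  jaw=[8.5,8.5,8.5,8.5,8.5,8.5,8.5,8.5],
)

```text
clock: 0.77
ee_pos: [0.2744, 0.2466, 0.1991]
orientation: [3.142, 0.0, 2.323]
contact_force: [0.2, 1.2, 0.6]
width: 0.0851
gripper_force: 0.0
```

Request:
move_arm(
  offset=[
    [-3.6,-0.9,0.4],
    [-3.7,-0.6,0.4],
    [-3.7,-0.4,0.4],
    [-3.7,-0.1,0.4],
    [-3.8,0.2,0.4],
    [-3.7,0.4,0.4],
    [-3.7,0.7,0.4],
    [-3.6,1.0,0.4],
  ],
  angular=[
    [0,0,4.1],
    [0,0,4.1],
    [0,0,4.1],
    [0,0,4.1],
    [0,0,4.1],
    [0,0,4.1],
    [0,0,4.1],
    [0,0,4.1],
  ],
  jaw=[8.5,8.5,8.5,8.5,8.5,8.5,8.5,8.5],
)

```text
clock: 1.43
ee_pos: [0.4218, -0.0141, 0.167]
orientation: [-3.141, -0.0, 1.75]
contact_force: [0.7, 0.8, -0.3]
width: 0.0849
gripper_force: 0.0
```

Request:
move_arm(
  offset=[
    [-3.6,1.2,0.4],
    [-3.4,1.5,0.4],
    [-3.3,1.7,0.4],
    [-3.2,1.9,0.4],
    [-3.1,2.2,0.4],
    [-2.9,2.4,0.4],
    [-2.7,2.6,0.4],
    [0,0,0],
  ],
  angular=[
    [0,0,4.1],
    [0,0,4.1],
    [0,0,4.2],
    [0,0,4.1],
    [0,0,4.2],
    [0,0,4.1],
    [0,0,4.2],
    [0,0,0],
  ],
  jaw=[8,8,8,8,8,8,8,8],
)

```text
clock: 2.1
ee_pos: [0.5514, -0.2458, 0.1371]
orientation: [-3.141, 0.001, 1.24]
contact_force: [0.2, 0.1, -0.4]
width: 0.0799
gripper_force: 0.0
```

Request:
move_arm(
  offset=[
    [0.1,-0.3,2.8],
    [0,0,2.8],
    [0,0,2.8],
    [0,0,2.9],
    [0,0,0],
    [0,0,0],
    [0,0,0],
    [0,0,0],
  ],
  angular=[
    [0,0,0],
    [0,0,0],
    [0,0,0],
    [0,0,0],
    [0,0,0],
    [0,0,0],
    [0,0,0],
    [0,0,0],
  ],
  jaw=[8,8,7,7,7,4,4,4],
  force=45,
)

```text
clock: 2.77
ee_pos: [0.5487, -0.2395, 0.0285]
orientation: [3.138, 0.001, 1.248]
contact_force: [-0.0, -0.3, -0.7]
width: 0.0454
gripper_force: 46.2
```

Request:
move_arm(
  offset=[
    [0,0,0],
    [0,0,0],
    [0,0,0],
    [0,0,0],
    [0,0,-1],
    [0,0,-3],
    [0,0,-3],
    [0,0,-3],
  ],
  angular=[
    [0,0,0],
    [0,0,0],
    [0,0,0],
    [0,0,0],
    [0,0,0],
    [0,0,0],
    [0,0,0],
    [0,0,0],
  ],
  jaw=[4,4,4,4,4,4,4,4],
)

```text
clock: 3.43
ee_pos: [0.5475, -0.2388, 0.1284]
orientation: [-3.141, 0.0, 1.248]
contact_force: [0.9, -0.3, -1.9]
width: 0.0456
gripper_force: 46.5
```

```bash
sed -i 's/np.round(r.inv().apply((t-p)\/(n-k))\/10,2)/np.round(r.inv().apply((t-p)\/(n-k))\/10,1)+0/; s/degrees=True)\/(n-k),1)/degrees=True)\/(n-k)*[0,0,1],1)+0/' plan.py
python3 - <<'E'
from plan import plan
from h import *
print(bot.observe()["ee_pos"],bot.observe()["width"])
plan([(505,8,120,-1,4),(505,8,50,-1,4),(505,8,11,-1,4,2)],jaw=4)
E
```

```text
[ 0.54750798 -0.23878957  0.12837888] 0.04556520376277688
offset [[3.2, -1.7, 0.1], [3.2, -1.6, 0.1], [3.3, -1.4, 0.1], [3.3, -1.3, 0.1], [3.4, -1.1, 0.1], [3.4, -1.0, 0.2], [3.5, -0.8, 0.1], [0.0, 0.0, 3.5]]
angular [[0.0, 0.0, -2.5], [0.0, 0.0, -2.5], [0.0, 0.0, -2.5], [0.0, 0.0, -2.5], [0.0, 0.0, -2.5], [0.0, 0.0, -2.5], [0.0, 0.0, -2.5], [0.0, 0.0, 0.0]]
jaw [4, 4, 4, 4, 4, 4, 4, 4]

offset [[0.0, 0.0, 3.5], [0.0, 0.0, 2.0], [0.0, 0.0, 1.9]]
angular [[0.0, 0.0, 0.0], [0.0, 0.0, 0.0], [0.0, 0.0, 0.0]]
jaw [4, 4, 4]
```

Request:
move_arm(
  offset=[
    [3.2,-1.7,0.1],
    [3.2,-1.6,0.1],
    [3.3,-1.4,0.1],
    [3.3,-1.3,0.1],
    [3.4,-1.1,0.1],
    [3.4,-1.0,0.2],
    [3.5,-0.8,0.1],
    [0,0,0],
  ],
  angular=[
    [0.0,0.0,-2.5],
    [0.0,0.0,-2.5],
    [0.0,0.0,-2.5],
    [0.0,0.0,-2.5],
    [0.0,0.0,-2.5],
    [0.0,0.0,-2.5],
    [0.0,0.0,-2.5],
    [0.0,0.0,0.0],
  ],
  jaw=[4,4,4,4,4,4,4,4],
)

```text
clock: 4.1
ee_pos: [0.5032, 0.0127, 0.1189]
orientation: [-3.141, -0.001, 1.56]
contact_force: [-0.3, 0.2, -1.6]
width: 0.0456
gripper_force: 46.6
```

Request:
move_arm(
  offset=[
    [0,0,0],
    [0,0,2.5],
    [0,0,2.5],
    [0,0,2.5],
    [0,0,1.5],
    [0,0,0],
    [0,0,0],
    [0,0,0],
  ],
  angular=[
    [0,0,0],
    [0,0,0],
    [0,0,0],
    [0,0,0],
    [0,0,0],
    [0,0,0],
    [0,0,0],
    [0,0,0],
  ],
  jaw=[4,4,4,4,4,4,4,4],
)

```text
clock: 4.77
ee_pos: [0.5057, 0.007, 0.0296]
orientation: [3.14, 0.0, 1.552]
contact_force: [0.6, -0.2, -1.4]
width: 0.0455
gripper_force: 46.6
```

Request:
move_arm(
  offset=[
    [0,0,0.7],
    [0,0,0.7],
    [0,0,0.1],
    [0,0,0],
    [0,0,0],
    [0,0,0],
    [0,0,0],
    [0,0,0],
  ],
  angular=[
    [0,0,0],
    [0,0,0],
    [0,0,0],
    [0,0,0],
    [0,0,0],
    [0,0,0],
    [0,0,0],
    [0,0,0],
  ],
  jaw=[4,4,4,4,5.5,7,7,7],
)

```text
clock: 5.43
ee_pos: [0.5049, 0.0077, 0.0133]
orientation: [3.141, 0.0, 1.553]
contact_force: [-0.3, 0.0, 0.1]
width: 0.0703
gripper_force: 0.0
```

Request:
move_arm(
  offset=[
    [0,0,-1.5],
    [0,0,-3],
    [0,0,-3],
    [0,0,-3],
    [0,0,0],
    [0,0,0],
  ],
  angular=[
    [0,0,0],
    [0,0,0],
    [0,0,0],
    [0,0,0],
    [0,0,0],
    [0,0,0],
  ],
  jaw=[7,7,7,7,7,7],
)

```text
clock: 5.93
ee_pos: [0.5055, 0.0076, 0.1195]
orientation: [3.138, 0.001, 1.553]
contact_force: [-0.2, 0.2, -0.4]
width: 0.0698
gripper_force: 0.0
```

```bash
cat > look.py <<'E'
from h import *
w=world(bot.capture("side"));v=world(bot.capture("top"))
for n,ww in(("side",w),("top",v)):
    for nm,a in dict(carton=(.48,.655,-.36,-.15,.045,.057),tin=(.44,.6,-.36,-.17,.061,.07),ontray=(.40,.76,-.08,.1,.04,.07)).items():
        for r in rects(ww,*a):print(n,nm,*r)
E
python3 look.py
python3 - <<'E'
from plan import plan
from h import *
print(bot.observe()["ee_pos"],bot.observe()["width"])
plan([(531,-297,125,-18,7)],jaw=7)
E
```

```text
side carton 677 [ 625.4 -295.2] [43.4 58.7] 2.3 z 50.8 px 335 308
side carton 130 [ 516.9 -304.5] [32.3 63. ] 31.3 z 52.3 px 284 326
side tin 593 [ 531.4 -296.7] [46.4 44.9] 75.7 z 64.8 px 286 313
side ontray 280 [505.5   2.7] [46.8 47.7] 0.5 z 49.6 px 240 216
top carton 308 [ 625. -296.] [41.4 59.3] 3.7 z 51.5 px 371 176
top tin 277 [ 531.5 -297.2] [45.4 46.6] 75.1 z 65.4 px 374 208
[0.50432732 0.00780469 0.11744676] 0.07029985633109215
offset [[-3.4, 0.4, -0.1], [-3.4, 0.5, -0.1], [-3.3, 0.6, -0.1], [-3.3, 0.7, -0.1], [-3.3, 0.8, -0.1], [-3.3, 0.9, -0.1], [-3.3, 1.0, -0.1], [-3.2, 1.1, 0.0]]
angular [[0.0, 0.0, 1.9], [0.0, 0.0, 1.9], [0.0, 0.0, 1.9], [0.0, 0.0, 1.9], [0.0, 0.0, 1.9], [0.0, 0.0, 1.9], [0.0, 0.0, 1.9], [0.0, 0.0, 1.8]]
jaw [7, 7, 7, 7, 7, 7, 7, 7]

offset [[-3.2, 1.2, -0.1]]
angular [[0.0, 0.0, 1.9]]
jaw [7]
```

Request:
move_arm(
  offset=[
    [-3.4,0.4,-0.1],
    [-3.4,0.5,-0.1],
    [-3.3,0.6,-0.1],
    [-3.3,0.7,-0.1],
    [-3.3,0.8,-0.1],
    [-3.3,0.9,-0.1],
    [-3.3,1.0,-0.1],
    [-3.2,1.1,0.0],
  ],
  angular=[
    [0.0,0.0,1.7],
    [0.0,0.0,1.7],
    [0.0,0.0,1.7],
    [0.0,0.0,1.7],
    [0.0,0.0,1.7],
    [0.0,0.0,1.7],
    [0.0,0.0,1.7],
    [0.0,0.0,1.7],
  ],
  jaw=[7,7,7,7,7,7,7,7],
)

```text
clock: 6.7
ee_pos: [0.5318, -0.2648, 0.1238]
orientation: [-3.139, -0.001, 1.314]
contact_force: [-0.3, -0.2, 0.3]
width: 0.07
gripper_force: 0.0
```

Request:
move_arm(
  offset=[
    [-3.2,1.1,0],
    [0,0,0],
    [0,0,2],
    [0,0,2],
    [0,0,0],
    [0,0,0],
  ],
  angular=[
    [0,0,0],
    [0,0,0],
    [0,0,0],
    [0,0,0],
    [0,0,0],
    [0,0,0],
  ],
  jaw=[7,7,7,7,7,7],
)

```text
clock: 7.2
ee_pos: [0.5343, -0.2963, 0.0838]
orientation: [-3.138, -0.002, 1.316]
contact_force: [-0.0, -0.6, 0.5]
width: 0.0698
gripper_force: 0.0
```

Request:
move_arm(
  offset=[
    [-0.1,-0.3,2],
    [0,0,2],
    [0,0,1.8],
    [0,0,0],
    [0,0,0],
    [0,0,0],
    [0,0,0],
    [0,0,0],
  ],
  angular=[
    [0,0,0],
    [0,0,0],
    [0,0,0],
    [0,0,0],
    [0,0,0],
    [0,0,0],
    [0,0,0],
    [0,0,0],
  ],
  jaw=[7,7,7,7,4,4,4,4],
)

```text
clock: 7.87
ee_pos: [0.5326, -0.2978, 0.0292]
orientation: [3.139, 0.001, 1.316]
contact_force: [0.3, 1.5, 7.1]
width: 0.0456
gripper_force: 47.2
```

Request:
move_arm(
  offset=[
    [0,0,0],
    [0,0,0],
    [0,0,-1],
    [0,0,-3],
    [0,0,-3],
    [0,0,-3],
    [0,0,0],
    [0,0,0],
  ],
  angular=[
    [0,0,0],
    [0,0,0],
    [0,0,0],
    [0,0,0],
    [0,0,0],
    [0,0,0],
    [0,0,0],
    [0,0,0],
  ],
  jaw=[4,4,4,4,4,4,4,4],
)

```text
clock: 8.53
ee_pos: [0.5323, -0.2976, 0.1296]
orientation: [3.138, 0.002, 1.316]
contact_force: [-1.1, -0.1, -1.7]
width: 0.046
gripper_force: 46.5
```

Run:
```python
from plan import plan
plan([(595,6,120,-1,4)],jaw=4)
```

```text
offset [[3.4, -0.2, 0.1], [3.4, -0.1, 0.1], [3.5, 0.0, 0.1], [3.4, 0.1, 0.1], [3.5, 0.2, 0.1], [3.4, 0.3, 0.1], [3.4, 0.4, 0.1], [3.4, 0.4, 0.1]]
angular [[0.0, 0.0, -1.5], [0.0, 0.0, -1.5], [0.0, 0.0, -1.5], [0.0, 0.0, -1.5], [0.0, 0.0, -1.5], [0.0, 0.0, -1.5], [0.0, 0.0, -1.5], [0.0, 0.0, -1.6]]
jaw [4, 4, 4, 4, 4, 4, 4, 4]

offset [[3.5, 0.6, 0.1]]
angular [[0.0, 0.0, -1.5]]
jaw [4]
```

Request:
move_arm(
  offset=[
    [3.4,-0.2,0.1],
    [3.4,-0.1,0.1],
    [3.5,0.0,0.1],
    [3.4,0.1,0.1],
    [3.5,0.2,0.1],
    [3.4,0.3,0.1],
    [3.4,0.4,0.1],
    [3.4,0.4,0.1],
  ],
  angular=[
    [0.0,0.0,-1.7],
    [0.0,0.0,-1.7],
    [0.0,0.0,-1.7],
    [0.0,0.0,-1.7],
    [0.0,0.0,-1.7],
    [0.0,0.0,-1.7],
    [0.0,0.0,-1.7],
    [0.0,0.0,-1.7],
  ],
  jaw=[4,4,4,4,4,4,4,4],
)

```text
clock: 9.2
ee_pos: [0.5835, -0.0257, 0.1183]
orientation: [-3.14, -0.0, 1.555]
contact_force: [-0.5, -0.2, -0.8]
width: 0.0455
gripper_force: 46.4
```

Request:
move_arm(
  offset=[
    [3.5,0.6,0.1],
    [0,0,0],
    [0,0,2.5],
    [0,0,2.5],
    [0,0,2.5],
    [0,0,1.5],
    [0,0,0],
    [0,0,0],
  ],
  angular=[
    [0,0,0],
    [0,0,0],
    [0,0,0],
    [0,0,0],
    [0,0,0],
    [0,0,0],
    [0,0,0],
    [0,0,0],
  ],
  jaw=[4,4,4,4,4,4,4,4],
)

```text
clock: 9.87
ee_pos: [0.59, 0.0073, 0.0276]
orientation: [-3.139, -0.0, 1.553]
contact_force: [0.3, -0.4, -0.2]
width: 0.0458
gripper_force: 50.2
```

Request:
move_arm(
  offset=[
    [0,0,0.7],
    [0,0,0.6],
    [0,0,0],
    [0,0,0],
    [0,0,0],
    [0,0,0],
    [0,0,0],
    [0,0,0],
  ],
  angular=[
    [0,0,0],
    [0,0,0],
    [0,0,0],
    [0,0,0],
    [0,0,0],
    [0,0,0],
    [0,0,0],
    [0,0,0],
  ],
  jaw=[4,4,4,4,5.5,6.6,6.6,6.6],
)

```text
clock: 10.53
ee_pos: [0.5908, 0.0074, 0.0156]
orientation: [3.141, 0.0, 1.553]
contact_force: [-0.6, 0.3, -0.1]
width: 0.066
gripper_force: 0.0
```

Request:
move_arm(
  offset=[
    [0,0,-1.5],
    [0,0,-3],
    [0,0,-3],
    [0,0,-3],
    [0,0,0],
    [0,0,0],
  ],
  angular=[
    [0,0,0],
    [0,0,0],
    [0,0,0],
    [0,0,0],
    [0,0,0],
    [0,0,0],
  ],
  jaw=[6.6,6.6,7,8.4,8.4,8.4],
)

```text
clock: 11.03
ee_pos: [0.5913, 0.0073, 0.1219]
orientation: [3.138, 0.001, 1.553]
contact_force: [-1.3, -0.1, -0.9]
width: 0.0842
gripper_force: 0.0
```

```bash
cat >> look.py <<'E'
for r in rects(v,.44,.64,-.36,-.17,.013,.026)+rects(w,.44,.64,-.36,-.17,.013,.026):print("filt",*r)
E
python3 look.py
python3 - <<'E'
from plan import plan
from h import *
print(bot.observe()["ee_pos"],bot.observe()["width"])
plan([(625,-295,110,93,8.4)],jaw=8.4)
E
```

```text
side carton 678 [ 625.2 -294.8] [42.5 60. ] 3.3 z 50.7 px 335 308
side ontray 263 [590.7   6.7] [46.5 45.6] 89.2 z 49.6 px 274 210
side ontray 275 [505.3   3.3] [46.7 46.4] 87.1 z 49.5 px 240 216
top carton 314 [ 625.1 -295.5] [41.3 58.5] 3.7 z 51.4 px 371 176
filt 36 [ 609.5 -288.5] [66.8 29.2] 61.7 z 21.3 px 364 183
filt 363 [ 540.9 -270.7] [109.9  27.5] 74.0 z 21.3 px 360 207
filt 731 [ 540.6 -270.5] [111.1  26.2] 74.0 z 20.6 px 285 317
filt 142 [ 609.5 -303.5] [28.7 65.5] 34.1 z 19.6 px 329 326
[0.59006073 0.00747994 0.11933534] 0.08395526192226566
offset [[-2.2, 0.3, 0.1], [-2.2, 0.0, 0.1], [-2.2, -0.2, 0.1], [-2.1, -0.5, 0.1], [-2.0, -0.7, 0.1], [-2.0, -0.9, 0.0], [-1.8, -1.2, 0.1], [-1.7, -1.4, 0.0]]
angular [[0.0, 0.0, -6.7], [0.0, 0.0, -6.7], [0.0, 0.0, -6.7], [0.0, 0.0, -6.7], [0.0, 0.0, -6.7], [0.0, 0.0, -6.7], [0.0, 0.0, -6.7], [0.0, 0.0, -6.7]]
jaw [8.4, 8.4, 8.4, 8.4, 8.4, 8.4, 8.4, 8.4]

offset [[-1.5, -1.6, 0.1], [-1.3, -1.7, 0.0], [-1.1, -1.9, 0.1], [-0.9, -2.0, 0.0], [-0.7, -2.0, 0.1], [-0.4, -2.1, 0.0]]
angular [[0.0, 0.0, -6.7], [0.0, 0.0, -6.7], [0.0, 0.0, -6.8], [0.0, 0.0, -6.7], [0.0, 0.0, -6.8], [0.0, 0.0, -6.7]]
jaw [8.4, 8.4, 8.4, 8.4, 8.4, 8.4]
```

Run:
```python
from plan import plan
plan([(625,-295,110,-86.5,8.4)],jaw=8.4)
```

```text
offset [[-2.3, 0.3, 0.1], [-2.3, 0.6, 0.1], [-2.2, 0.8, 0.1], [-2.1, 1.1, 0.1], [-1.9, 1.3, 0.1], [-1.8, 1.5, 0.1], [-1.6, 1.7, 0.0], [-1.4, 1.9, 0.1]]
angular [[0.0, 0.0, 6.6], [0.0, 0.0, 6.6], [0.0, 0.0, 6.6], [0.0, 0.0, 6.6], [0.0, 0.0, 6.6], [0.0, 0.0, 6.6], [0.0, 0.0, 6.6], [0.0, 0.0, 6.5]]
jaw [8.4, 8.4, 8.4, 8.4, 8.4, 8.4, 8.4, 8.4]

offset [[-1.1, 2.0, 0.0], [-0.9, 2.2, 0.1], [-0.7, 2.2, 0.0], [-0.4, 2.3, 0.1], [-0.1, 2.4, 0.0]]
angular [[0.0, 0.0, 6.6], [0.0, 0.0, 6.5], [0.0, 0.0, 6.6], [0.0, 0.0, 6.5], [0.0, 0.0, 6.6]]
jaw [8.4, 8.4, 8.4, 8.4, 8.4]
```

Request:
move_arm(
  offset=[
    [-2.3,0.3,0.1],
    [-2.3,0.6,0.1],
    [-2.2,0.8,0.1],
    [-2.1,1.1,0.1],
    [-1.9,1.3,0.1],
    [-1.8,1.5,0.1],
    [-1.6,1.7,0.0],
    [-1.4,1.9,0.1],
  ],
  angular=[
    [0.0,0.0,6.6],
    [0.0,0.0,6.6],
    [0.0,0.0,6.6],
    [0.0,0.0,6.6],
    [0.0,0.0,6.6],
    [0.0,0.0,6.6],
    [0.0,0.0,6.6],
    [0.0,0.0,6.5],
  ],
  jaw=[8.4,8.4,8.4,8.4,8.4,8.4,8.4,8.4],
)

```text
clock: 11.8
ee_pos: [0.611, -0.1798, 0.1116]
orientation: [-3.139, 0.001, 0.628]
contact_force: [-0.4, 1.2, -0.1]
width: 0.0838
gripper_force: 0.0
```

Request:
move_arm(
  offset=[
    [-1.1,2.0,0.0],
    [-0.9,2.2,0.1],
    [-0.7,2.2,0.0],
    [-0.4,2.3,0.1],
    [-0.1,2.4,0.0],
    [0,0,0],
    [0,0,0],
    [0,0,0],
  ],
  angular=[
    [0.0,0.0,6.6],
    [0.0,0.0,6.5],
    [0.0,0.0,6.6],
    [0.0,0.0,6.5],
    [0.0,0.0,6.6],
    [0,0,0],
    [0,0,0],
    [0,0,0],
  ],
  jaw=[8.4,8.4,8.4,8.4,8.4,8.4,8.4,8.4],
)

```text
clock: 12.47
ee_pos: [0.6254, -0.2942, 0.11]
orientation: [-3.14, 0.002, 0.063]
contact_force: [-0.2, -0.5, -0.0]
width: 0.084
gripper_force: 0.0
```

Request:
move_arm(
  offset=[
    [0,0.1,2.5],
    [0,0,2.5],
    [0,0,2.5],
    [0,0,1.5],
    [0,0,0],
    [0,0,0],
    [0,0,0],
    [0,0,0],
  ],
  angular=[
    [0,0,0],
    [0,0,0],
    [0,0,0],
    [0,0,0],
    [0,0,0],
    [0,0,0],
    [0,0,0],
    [0,0,0],
  ],
  jaw=[8.4,8.4,8.4,8.4,8.4,5,5,5],
  force=45,
)

```text
clock: 13.13
ee_pos: [0.6268, -0.2962, 0.0236]
orientation: [3.14, -0.003, 0.062]
contact_force: [-0.2, -0.7, 0.2]
width: 0.0573
gripper_force: 49.6
```

Request:
move_arm(
  offset=[
    [0,0,0],
    [0,0,0],
    [0,0,-1],
    [0,0,-3],
    [0,0,-3],
    [0,0,-3],
    [0,0,0],
    [0,0,0],
  ],
  angular=[
    [0,0,0],
    [0,0,0],
    [0,0,0],
    [0,0,0],
    [0,0,0],
    [0,0,0],
    [0,0,0],
    [0,0,0],
  ],
  jaw=[5,5,5,5,5,5,5,5],
)

```text
clock: 13.8
ee_pos: [0.6264, -0.2965, 0.1238]
orientation: [3.139, -0.003, 0.061]
contact_force: [-0.8, 0.1, -1.9]
width: 0.0576
gripper_force: 49.8
```

Run:
```python
from plan import plan
plan([(681,8,120,-91,5)],jaw=5)
```

```text
offset [[0.8, -3.3, 0.0], [0.8, -3.4, 0.0], [0.8, -3.4, 0.0], [0.7, -3.3, 0.1], [0.7, -3.4, 0.0], [0.7, -3.4, 0.1], [0.6, -3.4, 0.0], [0.6, -3.3, 0.1]]
angular [[0.0, 0.0, 0.5], [0.0, 0.0, 0.5], [0.0, 0.0, 0.5], [0.0, 0.0, 0.5], [0.0, 0.0, 0.5], [0.0, 0.0, 0.5], [0.0, 0.0, 0.5], [0.0, 0.0, 0.5]]
jaw [5, 5, 5, 5, 5, 5, 5, 5]

offset [[0.6, -3.4, 0.0]]
angular [[0.0, 0.0, 0.5]]
jaw [5]
```

Request:
move_arm(
  offset=[
    [0.8,-3.3,0.0],
    [0.8,-3.4,0.0],
    [0.8,-3.4,0.0],
    [0.7,-3.3,0.1],
    [0.7,-3.4,0.0],
    [0.7,-3.4,0.1],
    [0.6,-3.4,0.0],
    [0.6,-3.3,0.1],
  ],
  angular=[
    [0.0,0.0,0.5],
    [0.0,0.0,0.5],
    [0.0,0.0,0.5],
    [0.0,0.0,0.5],
    [0.0,0.0,0.5],
    [0.0,0.0,0.5],
    [0.0,0.0,0.5],
    [0.0,0.0,0.5],
  ],
  jaw=[5,5,5,5,5,5,5,5],
)

```text
clock: 14.47
ee_pos: [0.674, -0.0234, 0.1171]
orientation: [-3.141, 0.003, -0.009]
contact_force: [0.3, -0.4, -1.6]
width: 0.0571
gripper_force: 49.7
```

Request:
move_arm(
  offset=[
    [0.6,-3.4,0],
    [0,0,0],
    [0,0,2.5],
    [0,0,2.5],
    [0,0,2.5],
    [0,0,1.0],
    [0,0,0],
    [0,0,0],
  ],
  angular=[
    [0,0,0.5],
    [0,0,0],
    [0,0,0],
    [0,0,0],
    [0,0,0],
    [0,0,0],
    [0,0,0],
    [0,0,0],
  ],
  jaw=[5,5,5,5,5,5,5,5],
)

```text
clock: 15.13
ee_pos: [0.6809, 0.0084, 0.0334]
orientation: [-3.142, 0.001, -0.018]
contact_force: [-0.5, -0.1, -0.3]
width: 0.0571
gripper_force: 49.7
```

Request:
move_arm(
  offset=[
    [0,0,0.5],
    [0,0,0.3],
    [0,0,0],
    [0,0,0],
    [0,0,0],
    [0,0,0],
    [0,0,0],
    [0,0,0],
  ],
  angular=[
    [0,0,0],
    [0,0,0],
    [0,0,0],
    [0,0,0],
    [0,0,0],
    [0,0,0],
    [0,0,0],
    [0,0,0],
  ],
  jaw=[5,5,5,5,6.5,7.6,7.6,7.6],
)

```text
clock: 15.8
ee_pos: [0.6811, 0.0085, 0.0256]
orientation: [3.142, -0.0, -0.018]
contact_force: [-0.7, 0.8, -0.3]
width: 0.076
gripper_force: 0.0
```

Request:
move_arm(
  offset=[
    [0,0,-1.5],
    [0,0,-3],
    [0,0,-3],
    [0,0,-3],
    [0,0,0],
    [0,0,0],
  ],
  angular=[
    [0,0,0],
    [0,0,0],
    [0,0,0],
    [0,0,0],
    [0,0,0],
    [0,0,0],
  ],
  jaw=[7.6,7.6,7,6,5,5],
)

```text
clock: 16.3
ee_pos: [0.6817, 0.0085, 0.1323]
orientation: [3.141, -0.004, -0.018]
contact_force: [-0.2, -0.6, 0.2]
width: 0.0498
gripper_force: 0.0
```

```bash
python3 look.py
python3 - <<'E'
from plan import plan
from h import *
print(bot.observe()["ee_pos"],bot.observe()["width"])
plan([(541,-270.5,110,-16,5)],jaw=5)
c=bot.capture("top");cv2.imwrite("pics/t1.png",cv2.resize(c["frame"][125:275,130:420],None,fx=2.6,fy=2.6,interpolation=2))
E
```

```text
side ontray 312 [680.    8.7] [61.  42.6] 89.5 z 51.4 px 308 206
side ontray 267 [590.7   6.9] [46.8 45.6] 89.8 z 49.5 px 274 210
side ontray 278 [505.2   3. ] [47.  45.6] 88.2 z 49.7 px 240 216
filt 362 [ 541.4 -270.4] [109.7  27.1] 74.1 z 21.2 px 360 207
filt 729 [ 540.6 -270.3] [110.   26.2] 74.0 z 20.6 px 285 317
[0.68048252 0.00861544 0.12927839] 0.04985751870585861
offset [[-1.2, 2.6, 0.2], [-1.5, 2.4, 0.2], [-1.8, 2.2, 0.2], [-2.0, 2.0, 0.2], [-2.3, 1.7, 0.2], [-2.4, 1.4, 0.2], [-2.6, 1.1, 0.1], [-2.7, 0.8, 0.2]]
angular [[0.0, 0.0, -6.8], [0.0, 0.0, -6.8], [0.0, 0.0, -6.8], [0.0, 0.0, -6.8], [0.0, 0.0, -6.8], [0.0, 0.0, -6.8], [0.0, 0.0, -6.8], [0.0, 0.0, -6.9]]
jaw [5, 5, 5, 5, 5, 5, 5, 5]

offset [[-2.8, 0.5, 0.1], [-2.9, 0.2, 0.2], [-2.8, -0.2, 0.1]]
angular [[0.0, 0.0, -6.8], [0.0, 0.0, -6.9], [0.0, 0.0, -6.8]]
jaw [5, 5, 5]
```

View pics/t1.png

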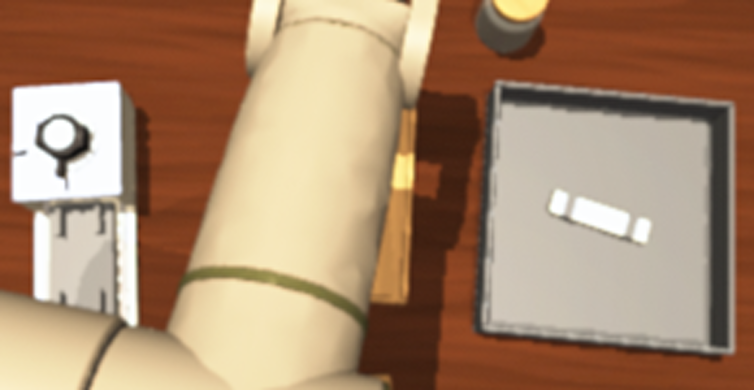

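The view shows the bin now holding only the filter (crop 600,215), with the tray hidden behind the arm. Depth readings put all three goods inside the tray rim.

Request:
move_arm(
  offset=[
    [-1.2,2.6,0.2],
    [-1.5,2.4,0.2],
    [-1.8,2.2,0.2],
    [-2.0,2.0,0.2],
    [-2.3,1.7,0.2],
    [-2.4,1.4,0.2],
    [-2.6,1.1,0.1],
    [-2.7,0.8,0.2],
  ],
  angular=[
    [0.0,0.0,-6.8],
    [0.0,0.0,-6.8],
    [0.0,0.0,-6.8],
    [0.0,0.0,-6.8],
    [0.0,0.0,-6.8],
    [0.0,0.0,-6.8],
    [0.0,0.0,-6.8],
    [0.0,0.0,-6.9],
  ],
  jaw=[5,5,5,5,5,5,5,5],
)

```text
clock: 17.12
ee_pos: [0.5785, -0.1948, 0.1141]
orientation: [-3.14, 0.0, 0.939]
contact_force: [0.2, -0.3, -0.4]
width: 0.0498
gripper_force: 0.0
```

Request:
move_arm(
  offset=[
    [-2.8,0.5,0.1],
    [-2.9,0.2,0.2],
    [-2.8,-0.2,0.1],
    [0,0,0],
    [0,0,2],
    [0,0,2],
    [0,0,0],
    [0,0,0],
  ],
  angular=[
    [0.0,0.0,-6.8],
    [0.0,0.0,-6.9],
    [0.0,0.0,-6.8],
    [0,0,0],
    [0,0,0],
    [0,0,0],
    [0,0,0],
    [0,0,0],
  ],
  jaw=[5,5,5,5,5,5,5,5],
)

```text
clock: 17.78
ee_pos: [0.5413, -0.2699, 0.0702]
orientation: [-3.139, -0.001, 1.291]
contact_force: [-0.2, 0.8, 0.2]
width: 0.0499
gripper_force: 0.0
```

Request:
move_arm(
  offset=[
    [0,0,2.5],
    [0,0,2.5],
    [0,0,1.0],
    [0,0,0.2],
    [0,0,0],
    [0,0,0],
    [0,0,0],
    [0,0,0],
  ],
  angular=[
    [0,0,0],
    [0,0,0],
    [0,0,0],
    [0,0,0],
    [0,0,0],
    [0,0,0],
    [0,0,0],
    [0,0,0],
  ],
  jaw=[5,5,5,5,5,2,2,2],
  force=50,
)

```text
clock: 18.45
ee_pos: [0.5425, -0.2711, 0.0111]
orientation: [3.139, 0.001, 1.291]
contact_force: [-1.8, 0.3, 7.3]
width: 0.0243
gripper_force: 50.1
```

Request:
move_arm(
  offset=[
    [0,0,0],
    [0,0,0],
    [0,0,-1],
    [0,0,-3],
    [0,0,-4],
    [0,0,-4],
    [0,0,0],
    [0,0,0],
  ],
  angular=[
    [0,0,0],
    [0,0,0],
    [0,0,0],
    [0,0,0],
    [0,0,0],
    [0,0,0],
    [0,0,0],
    [0,0,0],
  ],
  jaw=[2,2,2,2,2,2,2,2],
)

```text
clock: 19.12
ee_pos: [0.5425, -0.2712, 0.1323]
orientation: [3.137, 0.002, 1.291]
contact_force: [-0.3, 0.1, -2.4]
width: 0.0246
gripper_force: 49.6
```

Run:
```python
from plan import plan
plan([(460,291,140,96.5-180,2)],jaw=2)
```

```text
offset [[3.5, -1.6, -0.1], [3.3, -1.8, -0.1], [3.2, -2.1, -0.1], [3.0, -2.3, -0.1], [2.8, -2.6, -0.1], [2.6, -2.8, 0.0], [2.4, -2.9, -0.1], [2.1, -3.1, 0.0]]
angular [[0.0, 0.0, 4.5], [0.0, 0.0, 4.5], [0.0, 0.0, 4.5], [0.0, 0.0, 4.5], [0.0, 0.0, 4.5], [0.0, 0.0, 4.5], [0.0, 0.0, 4.5], [0.0, 0.0, 4.5]]
jaw [2, 2, 2, 2, 2, 2, 2, 2]

offset [[1.9, -3.3, -0.1], [1.6, -3.4, 0.0], [1.3, -3.5, -0.1], [1.0, -3.6, 0.0], [0.8, -3.7, -0.1], [0.5, -3.8, 0.0], [0.1, -3.8, -0.1]]
angular [[0.0, 0.0, 4.5], [0.0, 0.0, 4.5], [0.0, 0.0, 4.5], [0.0, 0.0, 4.5], [0.0, 0.0, 4.5], [0.0, 0.0, 4.5], [0.0, 0.0, 4.5]]
jaw [2, 2, 2, 2, 2, 2, 2]
```

Request:
move_arm(
  offset=[
    [3.5,-1.6,-0.1],
    [3.3,-1.8,-0.1],
    [3.2,-2.1,-0.1],
    [3.0,-2.3,-0.1],
    [2.8,-2.6,-0.1],
    [2.6,-2.8,0.0],
    [2.4,-2.9,-0.1],
    [2.1,-3.1,0.0],
  ],
  angular=[
    [0.0,0.0,4.5],
    [0.0,0.0,4.5],
    [0.0,0.0,4.5],
    [0.0,0.0,4.5],
    [0.0,0.0,4.5],
    [0.0,0.0,4.5],
    [0.0,0.0,4.5],
    [0.0,0.0,4.5],
  ],
  jaw=[2,2,2,2,2,2,2,2],
)

```text
clock: 19.78
ee_pos: [0.4968, 0.0317, 0.1345]
orientation: [-3.14, 0.001, 0.659]
contact_force: [0.7, 0.7, -1.7]
width: 0.0241
gripper_force: 49.7
```

Request:
move_arm(
  offset=[
    [1.9,-3.3,-0.1],
    [1.6,-3.4,0.0],
    [1.3,-3.5,-0.1],
    [1.0,-3.6,0.0],
    [0.8,-3.7,-0.1],
    [0.5,-3.8,0.0],
    [0.1,-3.8,-0.1],
    [0,0,0],
  ],
  angular=[
    [0.0,0.0,4.5],
    [0.0,0.0,4.5],
    [0.0,0.0,4.5],
    [0.0,0.0,4.5],
    [0.0,0.0,4.5],
    [0.0,0.0,4.5],
    [0.0,0.0,4.5],
    [0,0,0],
  ],
  jaw=[2,2,2,2,2,2,2,2],
)

```text
clock: 20.45
ee_pos: [0.4568, 0.2965, 0.1383]
orientation: [-3.14, 0.002, 0.113]
contact_force: [0.6, 0.5, -1.3]
width: 0.0246
gripper_force: 49.8
```

Request:
move_arm(
  offset=[
    [0,0,0],
    [0,0,0],
    [0,0,0],
  ],
  angular=[
    [0,0,0],
    [0,0,0],
    [0,0,0],
  ],
  jaw=[2,2,2],
)

```text
clock: 20.7
ee_pos: [0.4592, 0.2904, 0.1388]
orientation: [3.141, 0.001, 0.112]
contact_force: [0.4, 0.7, -1.2]
width: 0.0242
gripper_force: 49.8
```

Run:
```python
from h import *
for n in("side","top"):
    c=bot.capture(n);w=world(c)
    for nm,a in dict(filter=(.36,.56,.2,.38,.11,.16),carr=(.36,.56,.2,.38,.026,.034),handle=(.35,.42,.25,.32,.08,.096)).items():
        for r in rects(w,*a):print(n,nm,*r)
    f=c["frame"][100:230,120:320] if n=="side" else c["frame"][150:280,90:290]
    cv2.imwrite(f"pics/f_{n}.png",cv2.resize(f,None,fx=3.5,fy=3.5,interpolation=2))
print(bot.observe()["ee_pos"])
```

```text
side filter 312 [459.7 284.8] [109.4  42.8] 3.4 z 147.3 px 207 130
side carr 450 [446.6 289.8] [157.6  73.4] 7.4 z 29.9 px 207 164
side carr 25 [542.1 248.1] [30.7  8. ] 0.7 z 30.4 px 238 167
side handle 38 [380.  281.2] [12.3 38.8] 5.6 z 88.7 px 181 151
top filter 58 [501.5 285.3] [29.7 10.7] 5.4 z 147.9 px 153 203
top filter 64 [429.5 274.9] [45.1  5.4] 6.9 z 145.9 px 154 232
top carr 500 [462.  281.2] [129.9  53. ] 4.7 z 30.5 px 166 230
top carr 39 [511.5 297.7] [14.9 23.7] 11.2 z 30.4 px 160 206
top carr 32 [390.9 283.9] [ 8.4 36.5] 2.8 z 28.6 px 162 250
top carr 29 [370.7 282.5] [ 5.4 34. ] 3.0 z 28.9 px 160 257
top handle 38 [380.9 274.5] [10.8 20.3] 12.4 z 90.7 px 158 253
[0.45940848 0.29041213 0.13908532]
```

View pics/f_side.png

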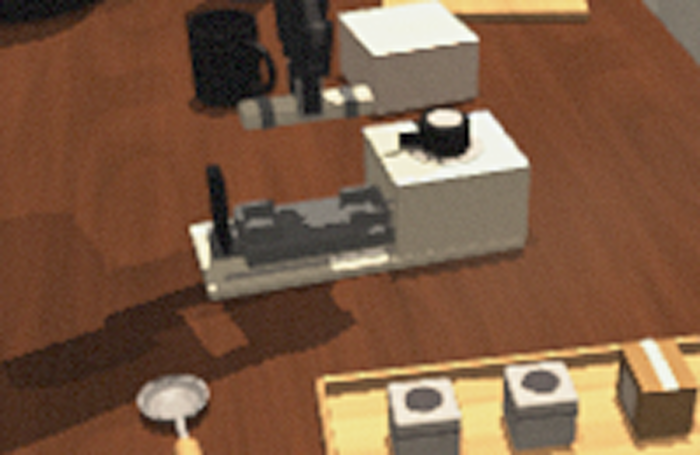

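The side view shows the filter held level above the cradle (crop 305,108), aligned along it. The three goods are on the tray below.

Request:
move_arm(
  offset=[
    [0,0,2.5],
    [0,0,2.5],
    [0,0,2],
    [0,0,1],
    [0,0,0],
    [0,0,0],
    [0,0,0],
  ],
  angular=[
    [0,0,0],
    [0,0,0],
    [0,0,0],
    [0,0,0],
    [0,0,0],
    [0,0,0],
    [0,0,0],
  ],
  jaw=[2,2,2,2,2,2,2],
)

```text
clock: 21.38
ee_pos: [0.46, 0.2916, 0.0606]
orientation: [-3.141, -0.002, 0.113]
contact_force: [0.6, 0.8, -1.8]
width: 0.0245
gripper_force: 49.8
```

Request:
move_arm(
  offset=[
    [0,0,1],
    [0,0,0.7],
    [0,0,0.4],
    [0,0,0.2],
    [0,0,0],
    [0,0,0],
  ],
  angular=[
    [0,0,0],
    [0,0,0],
    [0,0,0],
    [0,0,0],
    [0,0,0],
    [0,0,0],
  ],
  jaw=[2,2,2,2,2,2],
)

```text
clock: 21.88
ee_pos: [0.4592, 0.2915, 0.0362]
orientation: [-3.142, -0.0, 0.113]
contact_force: [-0.5, 0.3, -1.9]
width: 0.0244
gripper_force: 49.8
```

Request:
move_arm(
  offset=[
    [0,0,0.1],
    [0,0,0.1],
    [0,0,0],
    [0,0,0],
    [0,0,0],
    [0,0,0],
  ],
  angular=[
    [0,0,0],
    [0,0,0],
    [0,0,0],
    [0,0,0],
    [0,0,0],
    [0,0,0],
  ],
  jaw=[2,2,2,3,3.8,3.8],
)

```text
clock: 22.38
ee_pos: [0.4591, 0.2915, 0.0342]
orientation: [-3.142, 0.0, 0.113]
contact_force: [-0.9, -0.1, 0.3]
width: 0.0379
gripper_force: 0.0
```

Request:
move_arm(
  offset=[
    [0,0,-1],
    [0,0,-3],
    [0,0,-3],
    [0,0,-3],
    [0,0,-1],
    [0,0,0],
    [0,0,0],
  ],
  angular=[
    [0,0,0],
    [0,0,0],
    [0,0,0],
    [0,0,0],
    [0,0,0],
    [0,0,0],
    [0,0,0],
  ],
  jaw=[3.8,3.8,3.8,3.8,4,4,4],
)

```text
clock: 22.97
ee_pos: [0.4589, 0.2914, 0.144]
orientation: [3.142, 0.0, 0.113]
contact_force: [0.1, 1.0, -1.2]
width: 0.0401
gripper_force: 0.0
```

Run:
```python
from h import *
from plan import plan
for n in("side","top"):
    c=bot.capture(n);w=world(c)
    for nm,a in dict(filter=(.36,.56,.2,.38,.0445,.06),handle=(.35,.42,.25,.32,.08,.096),goods=(.40,.76,-.08,.1,.04,.07)).items():
        for r in rects(w,*a):print(n,nm,*r)
    f=c["frame"][100:230,120:320] if n=="side" else c["frame"][150:280,90:290]
    cv2.imwrite(f"pics/g_{n}.png",cv2.resize(f,None,fx=3.5,fy=3.5,interpolation=2))
print(bot.observe()["ee_pos"])
plan([(381,281.8,135,6.5,4)],jaw=4)
```

```text
side filter 17 [521.7 347. ] [ 6. 10.] 85.5 z 49.9 px 226 147
side filter 138 [461.5 291.8] [108.9  33.1] 11.9 z 45.9 px 210 158
side filter 48 [542.  247.7] [ 9.  30.7] 86.6 z 51.9 px 238 161
side filter 20 [382.4 267.1] [ 8.7 12.1] 85.2 z 51.0 px 184 163
side handle 37 [381.6 282.7] [11.6 37.5] 7.4 z 89.2 px 182 150
side goods 316 [680.1   9.7] [63.4 43.2] 88.7 z 51.6 px 308 206
side goods 263 [590.7   7.6] [48.4 45.6] 89.8 z 49.5 px 274 210
side goods 278 [505.5   3.8] [48.6 46. ] 88.6 z 49.6 px 240 216
top filter 33 [508. 296.] [14.5 21.7] 2.1 z 46.7 px 159 206
top filter 174 [437.4 286.8] [60.2 25.2] 6.2 z 47.1 px 160 233
top handle 46 [382.3 275.9] [10.3 22.6] 2.8 z 90.3 px 158 253
top goods 305 [680.3   7.8] [57.9 43.1] 89.5 z 52.8 px 265 153
top goods 262 [591.4   7.1] [45.9 47.1] 86.5 z 50.7 px 264 183
top goods 274 [505.7   3.2] [46.  45.3] 88.3 z 50.5 px 264 213
[0.45843059 0.29123603 0.14280421]
offset [[-0.6, 0.0, 0.1], [-0.6, -0.1, 0.1], [-0.5, -0.1, 0.1], [-0.5, -0.2, 0.0], [-0.5, -0.2, 0.1], [-0.5, -0.3, 0.0], [-0.4, -0.3, 0.1], [-0.4, -0.4, 0.0]]
angular [[0.0, 0.0, -6.4], [0.0, 0.0, -6.4], [0.0, 0.0, -6.4], [0.0, 0.0, -6.4], [0.0, 0.0, -6.4], [0.0, 0.0, -6.4], [0.0, 0.0, -6.5], [0.0, 0.0, -6.4]]
jaw [4, 4, 4, 4, 4, 4, 4, 4]

offset [[-0.4, -0.4, 0.1], [-0.3, -0.5, 0.0], [-0.2, -0.5, 0.1], [-0.2, -0.5, 0.0], [-0.1, -0.6, 0.1], [-0.1, -0.5, 0.0]]
angular [[0.0, 0.0, -6.5], [0.0, 0.0, -6.4], [0.0, 0.0, -6.5], [0.0, 0.0, -6.4], [0.0, 0.0, -6.5], [0.0, 0.0, -6.4]]
jaw [4, 4, 4, 4, 4, 4]
```

View pics/g_side.png

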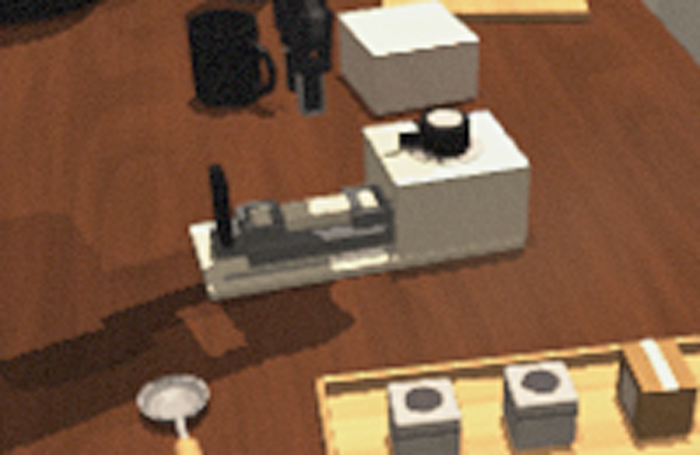

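The filter sits in the cradle, level between the cheeks (crop 315,210), with its top at about 46 mm as expected. Next is the handle.

Request:
move_arm(
  offset=[
    [-0.6,0.0,0.1],
    [-0.6,-0.1,0.1],
    [-0.5,-0.1,0.1],
    [-0.5,-0.2,0.0],
    [-0.5,-0.2,0.1],
    [-0.5,-0.3,0.0],
    [-0.4,-0.3,0.1],
    [-0.4,-0.4,0.0],
  ],
  angular=[
    [0.0,0.0,-6.4],
    [0.0,0.0,-6.4],
    [0.0,0.0,-6.4],
    [0.0,0.0,-6.4],
    [0.0,0.0,-6.4],
    [0.0,0.0,-6.4],
    [0.0,0.0,-6.5],
    [0.0,0.0,-6.4],
  ],
  jaw=[4,4,4,4,4,4,4,4],
)

```text
clock: 23.73
ee_pos: [0.4141, 0.286, 0.1377]
orientation: [-3.14, 0.002, 1.014]
contact_force: [-0.9, -0.0, 1.0]
width: 0.0402
gripper_force: 0.0
```

Request:
move_arm(
  offset=[
    [-0.4,-0.4,0.1],
    [-0.3,-0.5,0.0],
    [-0.2,-0.5,0.1],
    [-0.2,-0.5,0.0],
    [-0.1,-0.6,0.1],
    [-0.1,-0.5,0.0],
    [0,0,0],
    [0,0,0],
  ],
  angular=[
    [0.0,0.0,-6.5],
    [0.0,0.0,-6.4],
    [0.0,0.0,-6.5],
    [0.0,0.0,-6.4],
    [0.0,0.0,-6.5],
    [0.0,0.0,-6.4],
    [0,0,0],
    [0,0,0],
  ],
  jaw=[4,4,4,4,4,4,4,4],
)

```text
clock: 24.4
ee_pos: [0.3816, 0.282, 0.1355]
orientation: [-3.14, 0.0, 1.681]
contact_force: [-0.0, -0.1, -0.6]
width: 0.0403
gripper_force: 0.0
```

Request:
move_arm(
  offset=[
    [0,0,2.5],
    [0,0,2.5],
    [0,0,1.5],
    [0,0,0.5],
    [0,0,0],
    [0,0,0],
    [0,0,0],
    [0,0,0],
  ],
  angular=[
    [0,0,0],
    [0,0,0],
    [0,0,0],
    [0,0,0],
    [0,0,0],
    [0,0,0],
    [0,0,0],
    [0,0,0],
  ],
  jaw=[4,4,4,4,4,0.8,0.8,0.8],
  force=40,
)

```text
clock: 25.07
ee_pos: [0.3825, 0.2824, 0.0673]
orientation: [3.14, -0.0, 1.684]
contact_force: [-0.8, -0.1, 1.0]
width: 0.0111
gripper_force: 42.2
```

Request:
move_arm(
  offset=[
    [0,0,0],
    [0,0,0],
    [0,0.5,0],
    [0,1,0],
    [0,1,0],
    [0,1,0],
    [0,1,0],
    [0,1,0],
  ],
  angular=[
    [0,0,0],
    [0,0,0],
    [0,0,0],
    [0,0,0],
    [0,0,0],
    [0,0,0],
    [0,0,0],
    [0,0,0],
  ],
  jaw=[0.8,0.8,0.8,0.8,0.8,0.8,0.8,0.8],
)

```text
clock: 25.73
ee_pos: [0.4372, 0.2887, 0.0673]
orientation: [3.141, -0.001, 1.684]
contact_force: [-1.6, 1.2, 6.2]
width: 0.011
gripper_force: 43.0
```

Request:
move_arm(
  offset=[
    [0,0.8,0],
    [0,0.6,0],
    [0,0.4,0],
    [0,0.3,0],
    [0,0.2,0],
    [0,0.2,0],
    [0,0,0],
  ],
  angular=[
    [0,0,0],
    [0,0,0],
    [0,0,0],
    [0,0,0],
    [0,0,0],
    [0,0,0],
    [0,0,0],
  ],
  jaw=[0.8,0.8,0.8,0.8,0.8,0.8,0.8],
)

```text
clock: 26.32
ee_pos: [0.4561, 0.2909, 0.0672]
orientation: [-3.128, 0.002, 1.685]
contact_force: [-32.6, -6.0, 29.4]
width: 0.0113
gripper_force: 46.7
```

Request:
move_arm(
  offset=[
    [0,-0.3,0],
    [0,0,0],
    [0,0,0],
    [0,0,0],
    [0,0,0],
    [0,0,0],
  ],
  angular=[
    [0,0,0],
    [0,0,0],
    [0,0,0],
    [0,0,0],
    [0,0,0],
    [0,0,0],
  ],
  jaw=[0.8,0.8,0.8,2,4,4],
)

```text
clock: 26.82
ee_pos: [0.4587, 0.2909, 0.0665]
orientation: [3.141, -0.0, 1.684]
contact_force: [0.6, 0.0, -0.1]
width: 0.0397
gripper_force: 0.0
```

Request:
move_arm(
  offset=[
    [0,0,-1],
    [0,0,-3],
    [0,0,-3],
    [0,0,-3],
    [0,0,-1],
    [0,0,0],
    [0,0,0],
  ],
  angular=[
    [0,0,0],
    [0,0,0],
    [0,0,0],
    [0,0,0],
    [0,0,0],
    [0,0,0],
    [0,0,0],
  ],
  jaw=[4,4,4,4,4,4,4],
)

```text
clock: 27.4
ee_pos: [0.4583, 0.2908, 0.1761]
orientation: [3.142, -0.0, 1.684]
contact_force: [-0.3, -0.6, -1.2]
width: 0.0398
gripper_force: 0.0
```

Run:
```python
from h import *
print(bot.observe()["ee_pos"])
for n in("side","top"):
    c=bot.capture(n);w=world(c)
    for nm,a in dict(handle=(.4,.5,.25,.32,.07,.096),roof=(.48,.7,.22,.38,.08,.09),collar=(.5,.7,.2,.4,.1,.12),cap=(.5,.65,.26,.35,.107,.116),lug=(.5,.65,.26,.35,.09,.107),goods=(.40,.76,-.08,.1,.04,.07)).items():
        for r in rects(w,*a):print(n,nm,*r)
    f=c["frame"][100:230,120:320] if n=="side" else c["frame"][150:280,90:290]
    cv2.imwrite(f"pics/h_{n}.png",cv2.resize(f,None,fx=3.5,fy=3.5,interpolation=2))
```

```text
[0.45832122 0.29077902 0.17606605]
side handle 54 [456.4 288.4] [11.1 33.7] 7.2 z 86.6 px 207 149
side roof 538 [580.8 306.1] [121.  113.9] 6.4 z 84.9 px 247 144
side collar 133 [580.2 304. ] [52.3 45. ] 67.0 z 110.7 px 246 135
side cap 102 [580.1 304.1] [52.1 43. ] 77.8 z 111.3 px 247 134
side lug 99 [568. 293.] [24.3 61.5] 72.8 z 98.7 px 244 140
side goods 314 [680.1   8.9] [61.2 42.5] 89.3 z 51.4 px 308 206
side goods 263 [590.8   6.8] [45.2 47.1] 0.1 z 49.4 px 274 210
side goods 276 [505.4   3.7] [47.6 46. ] 89.4 z 49.7 px 240 216
top handle 76 [456.7 290.7] [11.8 34.4] 3.8 z 89.9 px 155 224
top roof 1211 [581.  305.2] [121.2 109.8] 6.5 z 86.0 px 158 177
top collar 297 [576.3 307.9] [53.1 57. ] 55.4 z 112.0 px 153 177
top cap 249 [580.6 305.2] [51.1 45.5] 85.8 z 112.2 px 153 176
top lug 65 [564.9 292.8] [25.5 54.2] 43.1 z 100.6 px 156 184
top goods 310 [680.4   7.8] [58.  43.6] 89.0 z 52.6 px 265 153
top goods 263 [591.7   6.9] [45.8 46.8] 88.7 z 50.9 px 264 183
top goods 278 [506.    3.4] [46.4 46.1] 88.2 z 50.5 px 264 213
```

View pics/h_side.png

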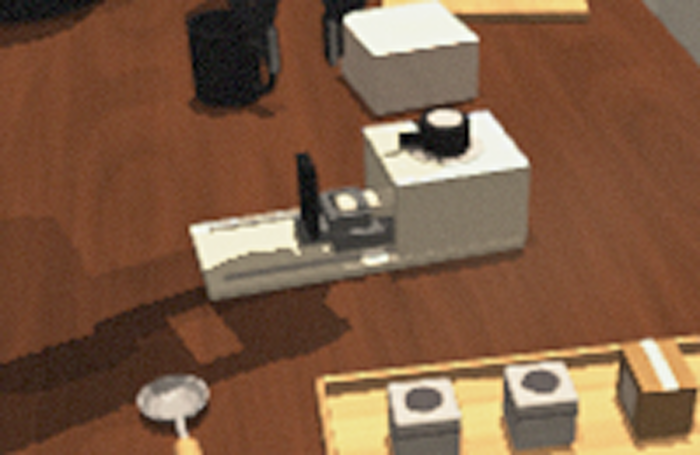

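View pics/h_top.png

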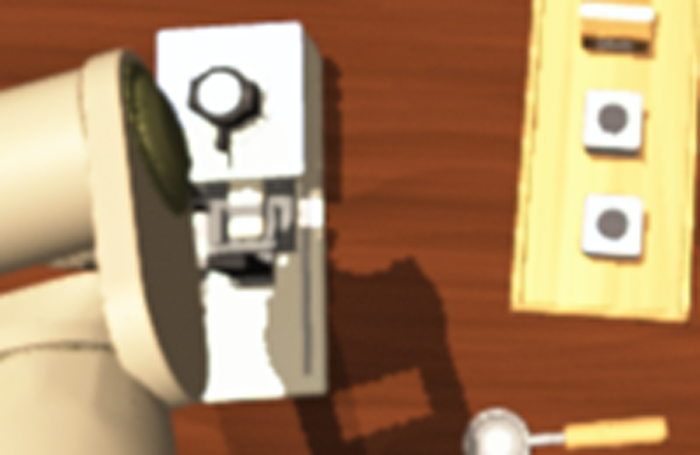

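The carriage is under the hood: its handle is now at crop (305,195) in the side view, about 77 mm further in, and it met a firm stop. The collar lug still points to the open end (top crop 222,143).

```bash
cat > lug.py <<'E'
from h import *
C=np.array([580.6,305.2])/1000
for n in("top","side"):
    w=world(bot.capture(n));d=w[...,:2]-C;r=np.hypot(d[...,0],d[...,1])
    m=(r>.028)&(r<.043)&(w[...,2]>.094)&(w[...,2]<.118)
    a=np.rad2deg(np.arctan2(*(d[m].mean(0)[::-1])))
    print(n,m.sum(),"lug az",a,"collar deg cw",(186.4-a)%360, "r max",r[m].max() if m.any() else 0,w[m][:,2].mean())
E
python3 lug.py
python3 - <<'E'
from plan import plan
plan([(580.6,305.2,160,92,7)],jaw=7)
E
```

```text
top 18 lug az -178.49454023219621 collar deg cw 4.894540232196221 r max 0.04126368298366752 0.10172153728190575
side 15 lug az -175.21282030438846 collar deg cw 1.6128203043884923 r max 0.04096752628997644 0.0991458951836549
offset [[0.0, 1.0, 0.1], [-0.1, 0.9, 0.1], [-0.2, 0.9, 0.1], [-0.3, 0.9, 0.1], [-0.4, 0.9, 0.1], [-0.5, 0.8, 0.1], [-0.6, 0.7, 0.1], [-0.7, 0.7, 0.1]]
angular [[0.0, 0.0, -6.6], [0.0, 0.0, -6.6], [0.0, 0.0, -6.6], [0.0, 0.0, -6.6], [0.0, 0.0, -6.6], [0.0, 0.0, -6.6], [0.0, 0.0, -6.6], [0.0, 0.0, -6.6]]
jaw [7, 7, 7, 7, 7, 7, 7, 7]

offset [[-0.8, 0.6, 0.1], [-0.8, 0.5, 0.1], [-0.9, 0.4, 0.2], [-0.9, 0.2, 0.1], [-0.9, 0.2, 0.2]]
angular [[0.0, 0.0, -6.5], [0.0, 0.0, -6.6], [0.0, 0.0, -6.5], [0.0, 0.0, -6.6], [0.0, 0.0, -6.5]]
jaw [7, 7, 7, 7, 7]
```

Request:
move_arm(
  offset=[
    [0.0,1.0,0.1],
    [-0.1,0.9,0.1],
    [-0.2,0.9,0.1],
    [-0.3,0.9,0.1],
    [-0.4,0.9,0.1],
    [-0.5,0.8,0.1],
    [-0.6,0.7,0.1],
    [-0.7,0.7,0.1],
  ],
  angular=[
    [0.0,0.0,-6.6],
    [0.0,0.0,-6.6],
    [0.0,0.0,-6.6],
    [0.0,0.0,-6.6],
    [0.0,0.0,-6.6],
    [0.0,0.0,-6.6],
    [0.0,0.0,-6.6],
    [0.0,0.0,-6.6],
  ],
  jaw=[7,7,7,7,7,7,7,7],
)

```text
clock: 28.27
ee_pos: [0.5341, 0.3004, 0.1671]
orientation: [-3.14, -0.001, 2.611]
contact_force: [-0.0, -0.6, -0.4]
width: 0.0697
gripper_force: 0.0
```

Request:
move_arm(
  offset=[
    [-0.8,0.6,0.1],
    [-0.8,0.5,0.1],
    [-0.9,0.4,0.2],
    [-0.9,0.2,0.1],
    [-0.9,0.2,0.2],
    [0,0,0],
    [0,0,0],
    [0,0,0],
  ],
  angular=[
    [0.0,0.0,-6.6],
    [0.0,0.0,-6.6],
    [0.0,0.0,-6.6],
    [0.0,0.0,-6.6],
    [0.0,0.0,-6.6],
    [0,0,0],
    [0,0,0],
    [0,0,0],
  ],
  jaw=[7,7,7,7,7,7,7,7],
)

```text
clock: 28.93
ee_pos: [0.5809, 0.3055, 0.1608]
orientation: [-3.141, -0.001, -3.105]
contact_force: [-0.3, 0.4, -0.1]
width: 0.07
gripper_force: 0.0
```

Request:
move_arm(
  offset=[
    [0,0,2],
    [0,0,2],
    [0,0,1.5],
    [0,0,1],
    [0,0,0.4],
    [0,0,0],
    [0,0,0],
    [0,0,0],
  ],
  angular=[
    [0,0,0],
    [0,0,0],
    [0,0,0],
    [0,0,0],
    [0,0,0],
    [0,0,0],
    [0,0,0],
    [0,0,0],
  ],
  jaw=[7,7,7,7,7,7,4.5,4.5],
  force=40,
)

```text
clock: 29.6
ee_pos: [0.5819, 0.3069, 0.0942]
orientation: [3.138, 0.003, -3.102]
contact_force: [-6.7, -3.5, -1.1]
width: 0.0493
gripper_force: 42.3
```

Request:
move_arm(
  offset=[
    [0,0,0],
    [0,0,0],
    [0,0,0],
  ],
  angular=[
    [0,0,0],
    [0,0,0],
    [0,0,0],
  ],
  jaw=[4.5,4.5,4.5],
)

```text
clock: 29.85
ee_pos: [0.5818, 0.3068, 0.0942]
orientation: [3.139, 0.003, -3.102]
contact_force: [-1.5, 5.8, 5.3]
width: 0.0488
gripper_force: 43.5
```

Request:
move_arm(
  offset=[
    [0,0,0],
    [0,0,0],
    [0,0,0],
    [0,0,0],
    [0,0,0],
    [0,0,0],
    [0,0,0],
    [0,0,0],
  ],
  angular=[
    [0,0,5],
    [0,0,5],
    [0,0,5],
    [0,0,5],
    [0,0,5],
    [0,0,5],
    [0,0,5],
    [0,0,5],
  ],
  jaw=[4.5,4.5,4.5,4.5,4.5,4.5,4.5,4.5],
)

```text
clock: 30.52
ee_pos: [0.5815, 0.3057, 0.0941]
orientation: [3.141, 0.001, 2.479]
contact_force: [-3.9, -1.2, 6.4]
width: 0.0491
gripper_force: 43.7
```

Request:
move_arm(
  offset=[
    [0,0,0],
    [0,0,0],
    [0,0,0],
    [0,0,0],
    [0,0,0],
    [0,0,0],
    [0,0,0],
    [0,0,0],
  ],
  angular=[
    [0,0,5],
    [0,0,5],
    [0,0,5],
    [0,0,5],
    [0,0,5],
    [0,0,5],
    [0,0,0],
    [0,0,0],
  ],
  jaw=[4.5,4.5,4.5,4.5,4.5,4.5,4.5,4.5],
)

```text
clock: 31.18
ee_pos: [0.5808, 0.3052, 0.0941]
orientation: [-3.14, 0.001, 1.959]
contact_force: [-8.4, -3.4, 9.5]
width: 0.0488
gripper_force: 44.0
```

Request:
move_arm(
  offset=[
    [0,0,0],
    [0,0,0],
    [0,0,0],
    [0,0,0],
  ],
  angular=[
    [0,0,2],
    [0,0,2],
    [0,0,0],
    [0,0,0],
  ],
  jaw=[4.5,4.5,4.5,4.5],
)

```text
clock: 31.52
ee_pos: [0.5807, 0.3052, 0.0941]
orientation: [-3.14, 0.001, 1.89]
contact_force: [-8.7, -4.2, 9.4]
width: 0.049
gripper_force: 44.1
```

```bash
python3 lug.py; python3 -c "
from plant import bot
o=bot.observe();print(o['torque'],o['orientation'])"
```

```text
top 3 lug az -141.02648372066963 collar deg cw 327.42648372066964 r max 0.03244540698815622 0.10439185566920695
side 45 lug az -132.59381038903058 collar deg cw 318.9938103890306 r max 0.04021318238269223 0.10940408139913378
[-0.68667647  1.45684873 -0.04677345] [-3.14008410e+00  6.38894714e-04  1.88995534e+00]
```

Request:
move_arm(
  offset=[
    [0,0,0],
    [0,0,0],
    [0,0,-1],
    [0,0,-3],
    [0,0,-3],
    [0,0,-3],
    [0,0,-3],
    [0,0,0],
  ],
  angular=[
    [0,0,0],
    [0,0,0],
    [0,0,0],
    [0,0,0],
    [0,0,0],
    [0,0,0],
    [0,0,0],
    [0,0,0],
  ],
  jaw=[6,7,7,7,7,7,7,7],
)

```text
clock: 32.28
ee_pos: [0.5833, 0.3062, 0.2303]
orientation: [3.129, 0.0, 1.89]
contact_force: [0.5, 0.0, 0.4]
width: 0.0703
gripper_force: 0.0
```

Request:
move_arm(
  offset=[
    [-3,-3,0],
    [-3,-3,0],
    [-3,-3,0],
    [-3,-3,0],
    [-3,-3,0],
    [0,0,0],
  ],
  angular=[
    [0,0,0],
    [0,0,0],
    [0,0,0],
    [0,0,0],
    [0,0,0],
    [0,0,0],
  ],
  jaw=[7,7,7,7,7,7],
)

```text
clock: 32.78
ee_pos: [0.4855, 0.1151, 0.2231]
orientation: [-3.141, 0.001, 1.886]
contact_force: [0.1, -0.4, 0.7]
width: 0.0704
gripper_force: 0.0
```

```bash
python3 lug.py
python3 - <<'E'
from h import *
print(bot.observe()["ee_pos"])
for n in("side","top"):
    c=bot.capture(n);w=world(c)
    for nm,a in dict(handle=(.4,.5,.25,.32,.07,.096),goods=(.40,.76,-.08,.1,.04,.07)).items():
        for r in rects(w,*a):print(n,nm,*r)
    cv2.imwrite(f"pics/k_{n}.png",cv2.resize(c["frame"][100:230,120:320] if n=="side" else c["frame"][130:265,120:340],None,fx=3.5,fy=3.5,interpolation=2))
E
```

```text
top 21 lug az 107.80093769678257 collar deg cw 78.59906230321744 r max 0.041129564031984645 0.10098449557066155
side 2 lug az 70.34328322418366 collar deg cw 116.05671677581634 r max 0.03860272838206541 0.09974000186155449
[0.48791756 0.11856521 0.22346416]
side handle 53 [456.6 288.9] [10.9 33.9] 7.2 z 84.9 px 207 148
side goods 316 [679.9   8.7] [60.7 42.5] 89.6 z 51.6 px 308 206
side goods 263 [590.9   6. ] [48.7 45.4] 89.4 z 49.4 px 274 210
side goods 273 [505.2   4. ] [48.5 46.1] 87.5 z 49.5 px 240 216
top goods 309 [680.8   7.7] [57.9 44.4] 87.9 z 52.8 px 265 153
top goods 266 [591.3   7.2] [46.3 46.9] 87.4 z 50.5 px 264 183
top goods 278 [505.6   3.2] [45.9 46.3] 88.7 z 50.7 px 264 213
```

View pics/k_top.png

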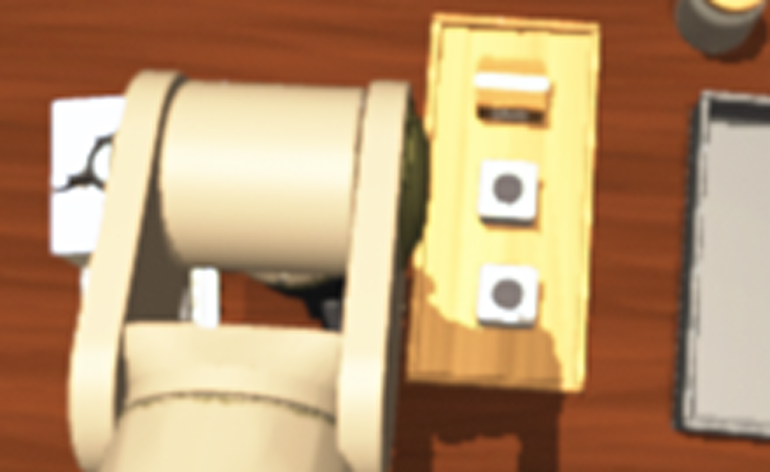

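View pics/k_side.png

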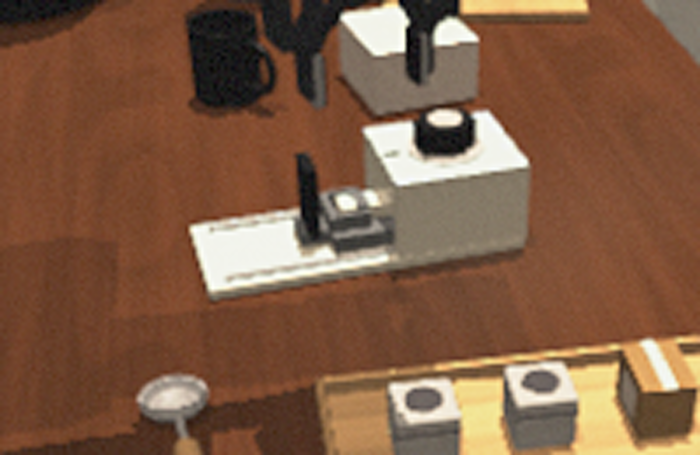

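The lug is in line with the broad mark (top crop 60–90, 183) at about 1.36 rad. The carriage is home with the filter in it, the three goods are on the tray, and the arm is clear.

```bash
python3 -c "
from plant import bot
print(bot.job_done())"
```

```text
the job is handed in; nothing more can be done
None
```

I handed the job in at about 33 s (limit 210 s), with no verdict returned: both tins and the only carton present are inside the tray rim, the filter is in the cradle, the carriage is pushed in to a firm stop, the collar is at about 1.36 rad on the locked mark, and I left the sugar jar alone.

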